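Fit the locating-pin block and hold the gluing-jig cover down on it

TASK

Set the steel pin block into the square pocket of the wooden jig base, pin up, and press it fully home so that its top is flush with the base. Then take the wooden cover by its grip block, bring it over the pin (the pin enters the hidden hole in the underside), square with the base, slide it about as needed until it drops onto the pin, and press it down against the sprung studs until it lies flat on the base. Finish while still holding the cover pressed down, do not let go of it, and leave the other loose things on the table where they are.

Things in the scene. Friction and masses are not known exactly. Their poses are not given: they have to be found in the camera images.
- jig_base: Light wooden jig base, fixed, 140 (x) x 100 (y) x 30 (z) mm, origin at the centre of its underside. In the middle of its top is a square pocket 43 x 43 mm, 22 mm deep, sides along the base's x and y, with a 3 mm chamfer round the mouth.
- pocket_mouth (a point): Centre of the pocket's mouth, level with the top face of the jig base (z = 30 mm); axes as the base.
- lift_studs (a joint): Four steel studs, 10 mm thick, 43 mm in x and 30 mm in y from the pocket centre, standing 6 mm out of the base's top; they sink together on springs: 0 = up, 0.006 m = flush. They start to sink at about 7 N and are flush at about 12 N (cover's weight of 3 N included); they carry the cover without sinking and rise when let go.
- pin_block: Loose steel block 40 x 40 x 22 mm, 0.25 kg, with an upright round pin in the middle of its top, 12 mm thick, 15 mm high (total height 37), bevelled at the tip; edges of the foot bevelled 2.5 mm. Origin: centre of underside, z along the pin. Stands upright at the start; fits the pocket in any of its four square turns. Easily carried by the pin.
- pin_tip (a point): Centre of the top of the pin, 37 mm above the block's underside; 15 mm above the base's top when the block is home.
- cover: Loose light wooden plate 110 (x) x 80 (y) x 20 (z) mm, 0.3 kg; dark wooden grip block 56 (x) x 28 (y) x 26 high in the middle of its top (total height 46). Origin: centre of underside. Under the grip block's middle the underside has a blind round hole 15 wide, 20 deep, 2 mm chamfer, unseen from above. Lies hole down. On the base its long side goes along the base's long side, either way round.
- cover_hole (a point): Centre of the hole's mouth in the cover's underside. When the cover has dropped onto the pin it is 6 mm above the base's top (resting on the studs), pressed down it is level with the base's top; resting on the tip of the pin it would be 15 mm above.
- brass_weight: Bystander: round brass weight with a knob, 40 mm wide, 44 mm high; origin at the centre of its underside. Leave alone.
- tape_clear: Bystander: roll of tape lying flat, 71 mm wide, 19 mm high; origin at the centre of its underside. Leave alone.
- marker_pen: Bystander: marker pen 17 x 135 mm, lying along its own y, 19 mm high; origin at its middle, underside. Leave alone.
- ribbon_spool: Bystander: spool 60 mm wide, 22 mm high, lying flat; origin at the centre of its underside. Leave alone.
- bone_folder: Bystander: flat creasing tool 22 x 152 mm, 8 mm high, lying along its own y; origin at its middle, underside. Leave alone.
Things that resemble listed ones, but are neither listed nor needed, are in the scene too. Of the things that look like the pin_block, take the one that is farthest to the robot's right at the start.

How it is judged:
By the outcome, as a careful person would: the job done as asked, in the order asked, and still so for the second after the job is handed in, while the arm keeps its last pose, push and grip.
It also fails if it takes over 64 s, if anything falls off the work surface, if the arm or the gripper's body presses on something with over 40 N, if the wrist force passes 120 N, or if a joint passes its speed limit or range.

ROBOT

A 7-joint arm with a two-finger parallel gripper is mounted at the origin on the work surface; the furniture and walls round the work are solid. World frame = base frame: x ahead of the robot, y to its left, z up, the work surface at z = 0. Lengths are in mm, angles in rad, forces in N, time in s.
With the tool pointing down it reaches from about 400 to 875 mm from the base axis. Payload 4.4 kg.
Tool frame: the origin (TCP) lies midway between the tips of the shut fingers; the grasp point (between the pads) lies 19 mm behind it; z points along the fingers, y is the line along which they close (so a half turn about z gives the same grasp; the last joint's range is limited). The gripper opens to 85 mm and grips with 20 to 120 N. Pads are 22 mm wide; open, the fingers measure 114 mm over their backs; the gripper's body (76 mm by 85 mm) begins 54 mm behind the grasp point. The pads swing forward as they close: fully open they stand 13 mm farther back than shut.
Start: joints at [-1.386, 0.628, 0.038, 1.517, -0.027, 0.996, -0.02], TCP at [161.291, 629.685, 231.313] pointing down, gripper open.
Joint ranges: [-3.06, 3.06], [-0.37, 2.12], [-1.25, 1.32], [0.18, 2.47], [-1.1, 4.24], [0.23, 1.98], [-2.94, 2.94]. Speed limits (rad/s): [2.57, 2.57, 3.14, 3.14, 3.14, 3.14, 3.14].

INTERFACE

Orientations are given as [roll, pitch, yaw] about the fixed x, y, z axes, in that order (R = Rz(yaw) Ry(pitch) Rx(roll)).
In Python, from cell import read_state, get_image, finish_job gives the robot as it stands.
- The arm moves only by the tool send_rows, never from a script. Its argument "series" is a list of rows, each an object of numbers: "ax", "ay", "az": the turn, a rotation vector about the tool's x, y, z in rad; "dx", "dy", "dz": the shift along the tool's x, y, z in cm; "hand": the closure, from 0 (fully open) to 1 (shut). In form: [{"ax": .., "ay": .., "az": .., "dx": .., "dy": .., "dz": .., "hand": ..}, ...]. A call has 1 to 10 rows; each row is the pose to reach, as a shift and turn from the pose commanded when the call began, along the tool's axes at that moment; what a row does not reach only later rows make up. A row lasts 1/10 s, in which the tool goes at most 50 mm and 8.59 degrees, less where a joint would pass 70% of its speed; a pose out of reach is approached as far as the arm can. A call with a gripper value outside its range is refused whole. The fingers move at their own pace and stop on an object; the grip force is fixed at half the most. Time passes only in rows, so rows that repeat a pose let the fingers close. It gives the time, the measured TCP pose, the force, the opening and the grip force at its end, in the units of the state.
- read_state(): the state, without advancing time (a new reading comes with each control period).
- get_image(name): name is "scene" or "top"; returns a dict with "pixels" (420x560x3 uint8, red, green, blue), "mtx" (3x3 intrinsics, pixels), "R" (3x3) and "t" (3): a world point X has camera coordinates R X + t. Camera axes: x right, y down, z forward; pixel columns grow to the right and rows downward; lengths in mm; the calibration is good to about 2 mm. A picture is of the moment at which its call begins. There is no depth.
- finish_job(): hands the job in; it is judged then, once.
The state is a dict: "clock": time; "qpos": joint angles; "qd": joint speeds; "tau": joint torques, N m; "eef_pos": TCP position; "tool_rot": TCP orientation; "force": force on the tool from outside, world axes, zero at the start; "torque": the same for the moment, N m; "width": finger opening in mm; "gripper_force": force on a finger pad.
Only numpy, scipy, OpenCV 4.12 (cv2) and the standard library are available. Lean on these libraries where they do the work, as an engineer would, in place of code of your own. Each camera call takes 0.05 s, during which the arm holds its last target. There are 200 camera calls.

## Working session

There is one attempt and no reset: what is moved stays moved. The work goes in short steps, Python scripts to look and compute and a tool call to move; the robot and the scene stay as the last step left them, time stands still between calls to the robot, and variables do not carry over. Pictures are saved under pics/ and viewed, at most 10 in all, crops included, and the job is handed in when it is done.

Besides the shell and the picture viewer there is one more tool, called after "Request:" as a command line: name --argument value ..., lists and objects as JSON in quotes. send_rows: Moves the arm, as the interface text tells. Its arguments: {"type":"object","properties":{"series":{"type":"array","items":{"type":"object","properties":{"ax":{"type":"number"},"ay":{"type":"number"},"az":{"type":"number"},"dx":{"type":"number"},"dy":{"type":"number"},"dz":{"type":"number"},"hand":{"type":"number"}}}}},"required":["series"]}

```bash
mkdir -p pics; cat > h.py <<'E'
import numpy as np,cv2
from cell import read_state,get_image,finish_job
def snap(n,f):
    im=get_image(n); cv2.imwrite('pics/'+f,im['pixels'][:,:,::-1]); return im
def ray(im,u,v,z):
    R=np.array(im['R']);t=np.array(im['t']);K=np.array(im['mtx'])
    d=R.T@np.linalg.solve(K,[u,v,1.]);c=-R.T@t
    return c+d*(z-c[2])/d[2]
def proj(im,X):
    p=np.array(im['mtx'])@(np.array(im['R'])@np.array(X,float)+np.array(im['t']));return p[:2]/p[2]
E
python3 - <<'E'
from h import *
import pickle
for n in('top','scene'):
    im=snap(n,n+'0.png');pickle.dump(im,open(n+'0.pkl','wb'))
    print(n,np.round(-np.array(im['R']).T@im['t']),np.round(im['R'],2).tolist(),im['mtx'][0][0])
print(read_state())
E
```

```text
top [ 310.  108. 1074.] [[-0.01, -1.0, 0.01], [-0.98, 0.0, -0.19], [0.19, -0.01, -0.98]] 388.02066025186053
scene [-240. -610.  599.] [[0.66, -0.75, -0.01], [-0.36, -0.31, -0.88], [0.66, 0.59, -0.47]] 473.53420621604295
{'clock': 0.1, 'qpos': array([-1.38581867,  0.62926462,  0.03843369,  1.51826705, -0.02700575,
        0.99629812, -0.01999514]), 'qd': array([ 0.00055366, -0.00135739,  0.00092002, -0.00116188,  0.00063194,
        0.00107403, -0.00147717]), 'tau': array([ 3.04610257e-03, -5.64547241e+01,  1.23055715e+00, -1.93974441e+01,
        1.12489218e-02,  5.32915816e-03, -3.92345676e-07]), 'eef_pos': array([161.12568414, 629.13439975, 230.47402301]), 'tool_rot': array([-3.13987300e+00,  6.60346836e-06,  2.89082571e+00]), 'force': array([ 0.04917841,  0.45637545, -0.16864744]), 'torque': array([-0.03727336,  0.00694533,  0.02702016]), 'gripper_force': 0.0, 'width': 85.44251553215639}
```

View pics/top0.png

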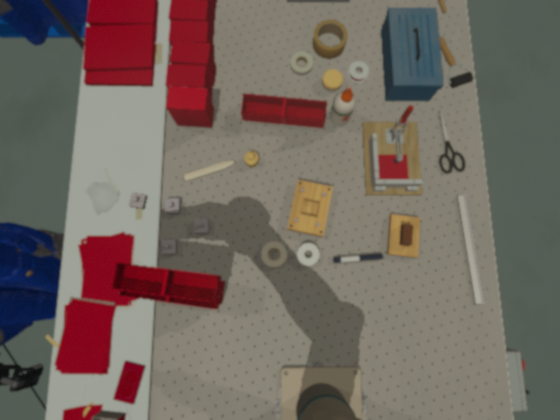

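View pics/scene0.png

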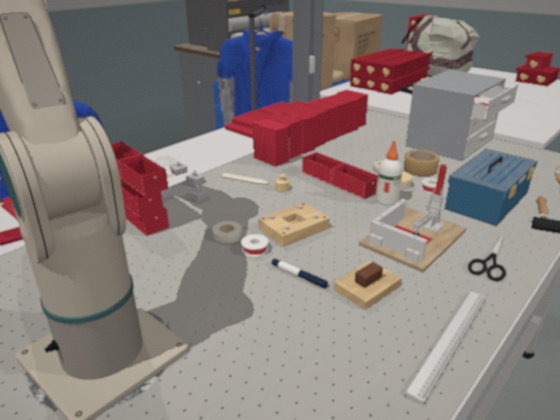

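The top view shows the jig base at (311,207), the cover with its dark grip at (404,236), the weight at (251,158), the folder at (208,170), the tape at (274,254), the spool at (308,254) and the pen at (358,258). Pin-block lookalikes are at (138,200), (172,205), (200,227) and (168,247). Top image columns grow toward -y, the robot's right, so the one at (200,227) should be the choice; I'll check it in a crop.

```bash
python3 - <<'E'
from h import *
import pickle
T=pickle.load(open('top0.pkl','rb'));S=pickle.load(open('scene0.pkl','rb'))
print('origin',proj(T,[0,0,0]),proj(S,[0,0,0]),'tcp',proj(T,[161,629,231]),proj(S,[161,629,231]))
for n,p,z in [('a',(138,200),22),('b',(172,205),22),('c',(200,227),22),('d',(168,247),22),('base',(311,207),30),('cover',(404,236),20)]:
    X=ray(T,*p,z);print(n,X.round(),proj(S,X).round())
a=T['pixels'][180:265,120:220];b=T['pixels'][170:280,280:430]
s=S['pixels'][145:215,150:230]
c=[cv2.resize(q,(int(q.shape[1]*k),int(q.shape[0]*k)),interpolation=cv2.INTER_CUBIC) for q,k in((a,3.5),(b,3.),(s,3.5))]
can=np.zeros((600,800,3),np.uint8)
for q,(x,y) in zip(c,((0,0),(350,0),(0,330))):can[y:y+q.shape[0],x:x+q.shape[1]]=q[:600-y,:800-x]
cv2.imwrite('pics/crop1.png',can[:,:,::-1])
E
```

```text
origin [320.64097274 407.45301199] [103.89662845 352.32527175] tcp [ 22.92054119 360.71852177] [ 10.23697781 119.84755283]
a [542. 493.  22.] [178. 165.]
b [527. 399.  22.] [194. 175.]
c [465. 320.  22.] [195. 191.]
d [411. 404.  22.] [160. 188.]
base [518.  16.  30.] [294. 218.]
cover [ 438. -238.   20.] [366. 280.]
```

View pics/crop1.png

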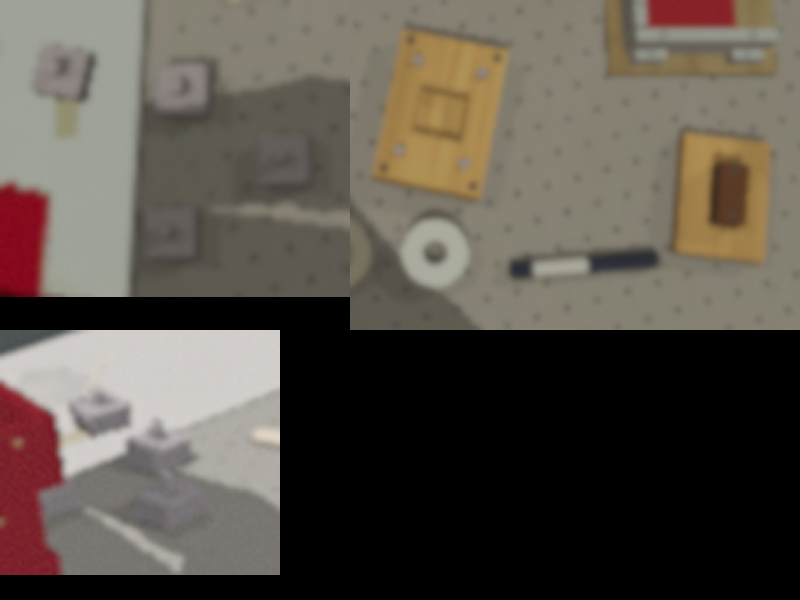

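The crop shows four steel blocks with pins. The one at (201,225) is farthest right in the top view, with its pin near (202,225), and it stands on the table in the arm's shadow. Next I'll measure poses by contours.

```bash
cat >> h.py <<'E'
def quad(im,mask,z,box):
    x0,y0,x1,y1=box;m=np.zeros_like(mask);m[y0:y1,x0:x1]=mask[y0:y1,x0:x1]
    cs,_=cv2.findContours(m,cv2.RETR_EXTERNAL,cv2.CHAIN_APPROX_NONE);c=max(cs,key=cv2.contourArea)
    P=np.array([ray(im,*q[0],z)[:2] for q in c],np.float32)
    r=cv2.minAreaRect(P);return np.round(r[0],1),np.round(r[1],1),round(r[2],1),len(c)
E
python3 - <<'E'
from h import *
import pickle
T=pickle.load(open('top0.pkl','rb'));S=pickle.load(open('scene0.pkl','rb'))
for im,bb,bc,bg,n in((T,(280,170,342,245),(380,205,430,265),(392,215,422,255),'T'),(S,(250,195,338,250),(325,255,410,310),(345,255,395,300),'S')):
    h=cv2.cvtColor(im['pixels'],cv2.COLOR_RGB2HSV)
    w=((h[...,0]>8)&(h[...,0]<28)&(h[...,1]>75)).astype(np.uint8)
    g=((h[...,2]<110)&(h[...,1]>90)&((h[...,0]<16)|(h[...,0]>170))).astype(np.uint8)
    print(n,'base',quad(im,w,30,bb),'cover',quad(im,w|g,20,bc),'grip',quad(im,g,46,bg))
h=cv2.cvtColor(T['pixels'],cv2.COLOR_RGB2GRAY)
print(h[212:240,186:216].tolist().__str__().replace('], [','\n'))
a=T['pixels'][205:245,180:220].astype(float);a=np.clip((a-40)*2.2,0,255).astype(np.uint8)
b=T['pixels'][175:240,282:338];s=S['pixels'][170:215,165:225].astype(float);s=np.clip((s-40)*1.6,0,255).astype(np.uint8)
can=np.zeros((600,800,3),np.uint8)
for q,k,x,y in((a,8,0,0),(b,7,360,0),(s,5,0,340)):
    q=cv2.resize(q,None,fx=k,fy=k,interpolation=cv2.INTER_CUBIC);can[y:y+q.shape[0],x:x+q.shape[1]]=q[:600-y,:800-x]
cv2.imwrite('pics/crop2.png',can[:,:,::-1])
E
```

```text
T base (array([517.5,  19.7]), array([103.1, 147.1]), 77.2, 168) cover (array([ 440.2, -236.8]), array([ 85.8, 115.3]), 82.5, 136) grip (array([ 439.2, -235. ]), array([28.7, 54.8]), 81.6, 53)
S base (array([501.3,   2.5]), array([131. , 161.5]), 77.6, 172) cover (array([ 430.1, -245.8]), array([ 90.9, 125.4]), 82.6, 145) grip (array([ 424. , -250.7]), array([38. , 71.4]), 81.9, 92)
[[86, 86, 84, 83, 86, 89, 89, 89, 89, 90, 90, 88, 88, 87, 88, 89, 89, 90, 90, 90, 89, 90, 90, 90, 90, 91, 90, 90, 90, 90
85, 86, 82, 79, 84, 88, 89, 90, 90, 90, 89, 89, 90, 90, 89, 90, 90, 89, 90, 89, 89, 89, 90, 89, 90, 89, 91, 91, 90, 90
86, 87, 85, 84, 85, 89, 90, 89, 90, 89, 90, 90, 90, 89, 90, 90, 88, 90, 90, 90, 90, 89, 90, 90, 91, 91, 91, 90, 90, 89
87, 89, 90, 88, 89, 90, 91, 90, 90, 90, 89, 90, 90, 90, 89, 89, 89, 89, 89, 90, 89, 90, 90, 91, 91, 91, 91, 89, 86, 84
89, 90, 89, 91, 90, 91, 91, 90, 90, 89, 90, 90, 89, 90, 88, 88, 88, 88, 90, 89, 89, 89, 90, 91, 91, 91, 90, 88, 83, 80
90, 90, 90, 91, 91, 91, 91, 91, 91, 92, 91, 91, 89, 88, 86, 86, 87, 89, 89, 88, 86, 87, 87, 89, 91, 91, 90, 89, 86, 8
[... 1960 characters left out ...]
, 71, 70, 71, 71, 72, 74, 75, 77, 79, 81, 83, 83, 83, 83, 86, 88
84, 81, 79, 79, 78, 77, 80, 80, 80, 80, 79, 77, 76, 76, 74, 74, 75, 77, 80, 81, 83, 83, 85, 85, 85, 86, 85, 86, 86, 87
85, 82, 80, 80, 81, 80, 81, 81, 81, 81, 80, 80, 81, 82, 82, 83, 83, 84, 85, 87, 88, 88, 88, 89, 88, 88, 88, 88, 89, 87
87, 85, 85, 86, 90, 90, 90, 90, 90, 87, 84, 84, 87, 91, 95, 99, 100, 97, 93, 91, 89, 88, 89, 90, 90, 89, 89, 90, 89, 87
94, 93, 95, 101, 107, 109, 109, 109, 108, 103, 97, 96, 102, 108, 113, 116, 116, 112, 106, 98, 91, 90, 93, 92, 91, 91, 90, 90, 91, 90
105, 107, 110, 116, 121, 123, 124, 123, 123, 117, 114, 114, 118, 123, 126, 127, 127, 125, 118, 110, 102, 100, 102, 100, 98, 95, 93, 94, 97, 98]]
```

View pics/crop2.png

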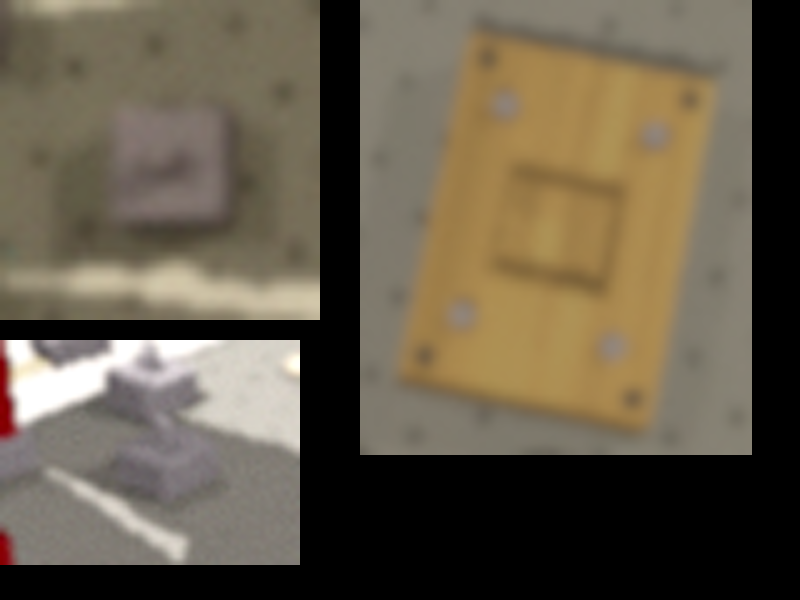

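The crop shows the target block's top face centred near (200.7,224.7), its sides almost along the image axes. The base's pocket is empty, with studs at about (302.5,189.6), (324,194), (296,219.5) and (317.5,224). I'll start moving over the block.

Request:
send_rows --series '[{"dx": -3.8, "dy": -2.3, "dz": 0, "hand": 0}, {"dx": -7.6, "dy": -4.5, "dz": 0, "hand": 0}, {"dx": -11.4, "dy": -6.8, "dz": 0, "hand": 0}, {"dx": -15.2, "dy": -9.0, "dz": 0, "hand": 0}, {"dx": -19, "dy": -11.3, "dz": 0, "hand": 0}, {"dx": -22.8, "dy": -13.6, "dz": 0, "hand": 0}, {"dx": -26.6, "dy": -15.9, "dz": 1, "hand": 0}, {"dx": -30.4, "dy": -18.2, "dz": 3, "hand": 0}, {"dx": -34.2, "dy": -20.4, "dz": 5, "hand": 0}, {"dx": -37.7, "dy": -22.5, "dz": 7, "hand": 0}]'

```text
invalid input at $.series[0]: expected keys ax, ay, az, dx, dy, dz, hand
```

```bash
python3 - <<'E'
from h import *
import pickle
T=pickle.load(open('top0.pkl','rb'));S=pickle.load(open('scene0.pkl','rb'))
st=[(302.3,189.6),(323.7,193.9),(296.2,219.6),(317.7,224.1)]
P=np.array([ray(T,*p,36)[:2] for p in st]);print('studs',P.round(1).tolist(),'c',P.mean(0).round(1))
d=P[:2].mean(0)-P[2:].mean(0);e=P[[0,2]].mean(0)-P[[1,3]].mean(0)
print('x len',np.hypot(*d),np.degrees(np.arctan2(d[1],d[0])),'y len',np.hypot(*e),np.degrees(np.arctan2(e[1],e[0])))
p=T['pixels'].astype(float)
k=p[...,2]-p[...,1]; v=p.max(2)
k=cv2.GaussianBlur(k,(0,0),.8)
print(np.round(k[216:236:2,188:214:2]).astype(int))
bg=np.median(k[212:217,186:216]);fg=np.median(k[220:223,197:205]);print(bg,fg)
m=((k>(bg+fg)/2)).astype(np.uint8)
m2=(m>0)&(cv2.GaussianBlur(v,(0,0),.5)>86)
print('block all',quad(T,m,22,(188,212,214,238)));m2=cv2.morphologyEx(m2.astype(np.uint8),cv2.MORPH_CLOSE,np.ones((5,5),np.uint8));print('top',quad(T,m2,22,(188,212,214,238)))
print(read_state()['eef_pos'],read_state()['tool_rot'],read_state()['clock'])
E
```

```text
studs [[565.8, 39.7], [553.4, -19.0], [482.2, 57.6], [469.6, -0.4]] c [517.7  19.5]
x len 85.66296582042902 -12.312296126173495 y len 59.66446067242718 77.88161316771938
[[-10 -10 -10 -10 -10  -9  -9  -9  -9  -9  -9 -10 -10]
 [-10 -11 -10  -8  -6  -6  -6  -6  -6  -5  -7  -9 -10]
 [-10 -10  -9  -5  -3  -3  -3  -4  -3  -4  -4  -8  -9]
 [-10 -10  -9  -5  -3  -2  -3  -3  -3  -3  -4  -8  -9]
 [-10 -10  -8  -5  -3  -3  -3  -3  -3  -3  -4  -8  -9]
 [-10 -10  -8  -5  -3  -3  -3  -2  -3  -2  -4  -7  -9]
 [ -9 -10  -8  -4  -2  -3  -3  -3  -3  -3  -4  -7  -9]
 [ -9 -10  -8  -4  -2  -3  -3  -3  -3  -2  -4  -8  -9]
 [ -9  -8  -8  -5  -4  -3  -4  -4  -4  -4  -5  -8  -9]
 [ -8  -8  -8  -8  -7  -6  -7  -6  -7  -7  -8  -9  -9]]
-9.650917051546903 -3.1403940949586007
block all (array([468.5, 317.3]), array([44.4, 43.6]), 1.7, 54)
top (array([471., 319.]), array([40.2, 38.7]), 89.7, 52)
[161.12568414 629.13439975 230.47402301] [-3.13987300e+00  6.60346836e-06  2.89082571e+00] 0.1
```

Request:
send_rows --series '[{"ax": 0, "ay": 0, "az": 0, "dx": -3.8, "dy": -2.3, "dz": 0, "hand": 0}, {"ax": 0, "ay": 0, "az": 0, "dx": -7.6, "dy": -4.5, "dz": 0, "hand": 0}, {"ax": 0, "ay": 0, "az": 0, "dx": -11.4, "dy": -6.8, "dz": 0, "hand": 0}, {"ax": 0, "ay": 0, "az": 0, "dx": -15.2, "dy": -9, "dz": 0, "hand": 0}, {"ax": 0, "ay": 0, "az": 0, "dx": -19, "dy": -11.3, "dz": 0, "hand": 0}, {"ax": 0, "ay": 0, "az": 0, "dx": -22.8, "dy": -13.6, "dz": 0, "hand": 0}, {"ax": 0, "ay": 0, "az": 0, "dx": -26.6, "dy": -15.9, "dz": 1, "hand": 0}, {"ax": 0, "ay": 0, "az": 0, "dx": -30.4, "dy": -18.2, "dz": 3, "hand": 0}, {"ax": 0, "ay": 0, "az": 0, "dx": -34.2, "dy": -20.4, "dz": 5, "hand": 0}, {"ax": 0, "ay": 0, "az": 0, "dx": -37.7, "dy": -22.5, "dz": 7, "hand": 0}]'

```text
clock: 1.1
eef_pos: [471.9, 316.4, 160.5]
tool_rot: [-3.141, 0.0, 2.89]
force: [0.5, 0.3, -0.1]
width: 85.4
gripper_force: 0.0
```

```bash
cat >> h.py <<'E'
def togo(X):
    from scipy.spatial.transform import Rotation as Q
    s=read_state();R=Q.from_euler('xyz',s['tool_rot']).as_matrix()
    return ((R.T@(np.array(X)-s['eef_pos']))/10).round(2)
def st():
    s=read_state();print(round(s['clock'],2),s['eef_pos'].round(1),s['tool_rot'].round(4),'F',s['force'].round(1),'w',round(s['width'],1),'g',round(s['gripper_force'],1),'q',s['qpos'].round(2))
E
python3 - <<'E'
from h import *
import pickle
S=pickle.load(open('scene0.pkl','rb'))
st();print(togo([471,319,50]),togo([471,319,25]),proj(S,[471,319,37]),proj(S,[471,319,22]))
E
```

```text
1.1 [471.9 316.4 160.5] [-3.1415e+00  2.0000e-04  2.8902e+00] F [ 0.5  0.3 -0.1] w 85.4 g 0.0 q [-0.66  0.6   0.03  1.82 -0.03  0.72  0.71]
[ 0.16  0.23 11.05] [ 0.16  0.23 13.55] [196.56006212 185.16788021] [197.04070062 190.13284226]
```

Request:
send_rows --series '[{"ax": 0, "ay": 0, "az": 0, "dx": 0.16, "dy": 0.23, "dz": 5, "hand": 0}, {"ax": 0, "ay": 0, "az": 0, "dx": 0.16, "dy": 0.23, "dz": 9, "hand": 0.2}, {"ax": 0, "ay": 0, "az": 0, "dx": 0.16, "dy": 0.23, "dz": 12, "hand": 0.3}, {"ax": 0, "ay": 0, "az": 0, "dx": 0.16, "dy": 0.23, "dz": 13.6, "hand": 0.3}, {"ax": 0, "ay": 0, "az": 0, "dx": 0.16, "dy": 0.23, "dz": 13.6, "hand": 1}, {"ax": 0, "ay": 0, "az": 0, "dx": 0.16, "dy": 0.23, "dz": 13.6, "hand": 1}, {"ax": 0, "ay": 0, "az": 0, "dx": 0.16, "dy": 0.23, "dz": 13.6, "hand": 1}, {"ax": 0, "ay": 0, "az": 0, "dx": 0.16, "dy": 0.23, "dz": 13.6, "hand": 1}, {"ax": 0, "ay": 0, "az": 0, "dx": 0.16, "dy": 0.23, "dz": 13.6, "hand": 1}, {"ax": 0, "ay": 0, "az": 0, "dx": 0.16, "dy": 0.23, "dz": 13.6, "hand": 1}]'

```text
clock: 2.1
eef_pos: [470.4, 320.9, 26.4]
tool_rot: [3.14, 0.001, 2.891]
force: [-0.7, -2.1, 7.2]
width: 8.1
gripper_force: 59.1
```

```bash
python3 -c "
from h import *
st();im=snap('scene','s1.png')
q=im['pixels'][130:230,140:260];cv2.imwrite('pics/s1c.png',cv2.resize(q,None,fx=5,fy=5,interpolation=cv2.INTER_CUBIC)[:,:,::-1])"
```

```text
2.1 [470.4 320.9  26.4] [3.1405e+00 1.3000e-03 2.8906e+00] F [-0.7 -2.1  7.2] w 8.1 g 59.1 q [-0.66  0.81  0.02  1.89 -0.03  0.44  0.7 ]
```

View pics/s1c.png

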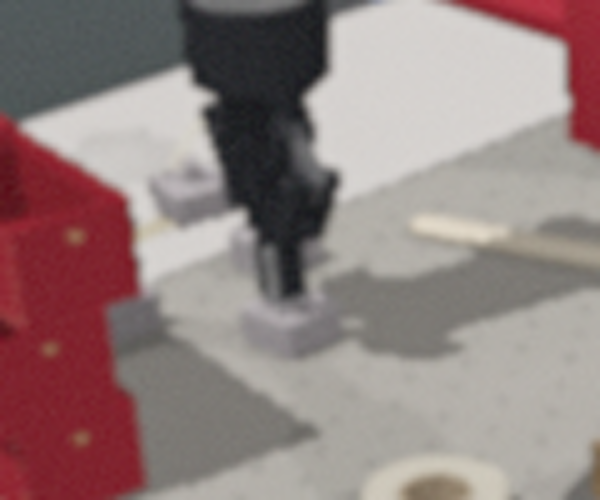

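The gripper is on the pin of the right-hand block: the tips, at crop (285,295), sit just above the block's top. A width of 8 mm is less than the 12 mm pin, so I'll lift and check the hold.

Request:
send_rows --series '[{"ax": 0, "ay": 0, "az": 0, "dx": 0, "dy": 0, "dz": -1, "hand": 1}, {"ax": 0, "ay": 0, "az": 0, "dx": 0, "dy": 0, "dz": -2.5, "hand": 1}, {"ax": 0, "ay": 0, "az": 0, "dx": 0, "dy": 0, "dz": -4.5, "hand": 1}, {"ax": 0, "ay": 0, "az": 0, "dx": 0, "dy": 0, "dz": -6, "hand": 1}, {"ax": 0, "ay": 0, "az": 0, "dx": 0, "dy": 0, "dz": -7, "hand": 1}, {"ax": 0, "ay": 0, "az": 0, "dx": 0, "dy": 0, "dz": -7, "hand": 1}]'

```text
clock: 2.75
eef_pos: [470.5, 321.5, 97.2]
tool_rot: [3.139, 0.002, 2.891]
force: [0.1, -0.2, -3.8]
width: 8.4
gripper_force: 58.9
```

```bash
python3 -c "
from h import *
st();im=snap('scene','s2.png');t=snap('top','t2.png')
print(proj(im,read_state()['eef_pos']),proj(t,read_state()['eef_pos']))
q=im['pixels'][110:220,140:260];q2=t['pixels'][170:270,130:230]
cv2.imwrite('pics/s2c.png',np.hstack([cv2.resize(x,(400,400),interpolation=cv2.INTER_CUBIC)[:,:,::-1] for x in (q,q2)]))"
```

```text
2.75 [470.5 321.5  97.2] [3.1389e+00 2.0000e-03 2.8909e+00] F [ 0.1 -0.2 -3.8] w 8.4 g 58.9 q [-0.67  0.69  0.03  1.86 -0.03  0.58  0.7 ]
[193.7616964  165.29482158] [194.04460755 221.23401175]
```

View pics/s2c.png

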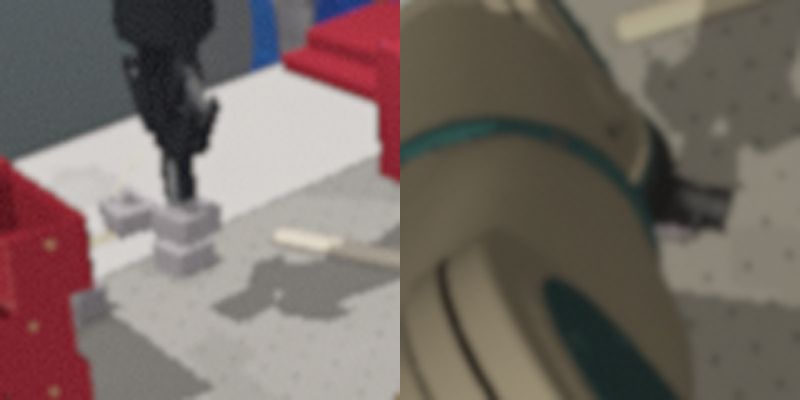

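The block hangs level from the fingers (crop (185,220)), clear of the lookalike behind it. I'll carry it over the pocket, turning 13°.

Request:
send_rows --series '[{"ax": 0, "ay": 0, "az": 0, "dx": -0.7, "dy": -1.7, "dz": 0, "hand": 1}, {"ax": 0, "ay": 0, "az": 0.03, "dx": -2, "dy": -4.7, "dz": 0, "hand": 1}, {"ax": 0, "ay": 0, "az": 0.07, "dx": -3.6, "dy": -8.4, "dz": 0, "hand": 1}, {"ax": 0, "ay": 0, "az": 0.11, "dx": -5.4, "dy": -12.6, "dz": 0, "hand": 1}, {"ax": 0, "ay": 0, "az": 0.15, "dx": -7.2, "dy": -16.8, "dz": 0, "hand": 1}, {"ax": 0, "ay": 0, "az": 0.19, "dx": -9, "dy": -21, "dz": 0, "hand": 1}, {"ax": 0, "ay": 0, "az": 0.22, "dx": -10.5, "dy": -24.5, "dz": 0, "hand": 1}, {"ax": 0, "ay": 0, "az": 0.227, "dx": -11.5, "dy": -26.8, "dz": 0, "hand": 1}, {"ax": 0, "ay": 0, "az": 0.227, "dx": -12, "dy": -28, "dz": 0, "hand": 1}, {"ax": 0, "ay": 0, "az": 0.227, "dx": -12, "dy": -28, "dz": 0, "hand": 1}]'

```text
clock: 3.85
eef_pos: [516.2, 17.9, 94.7]
tool_rot: [-3.14, -0.001, 2.661]
force: [-0.3, 0.5, -2.3]
width: 8.0
gripper_force: 59.0
```

```bash
python3 -c "
from h import *
st();im=snap('scene','s3.png')
print(togo([517.5,20.5,64]),proj(im,[517.7,19.5,30]))
q=im['pixels'][130:260,220:360];cv2.imwrite('pics/s3c.png',cv2.resize(q,None,fx=4,fy=4,interpolation=cv2.INTER_CUBIC)[:,:,::-1])"
```

```text
3.85 [516.2  17.9  94.7] [-3.1404e+00 -7.0000e-04  2.6608e+00] F [-0.3  0.5 -2.3] w 8.0 g 59.0 q [-0.1   0.65  0.02  2.01 -0.02  0.49  1.02]
[-0.11  0.09  3.08] [292.64818992 217.34224856]
```

View pics/s3c.png

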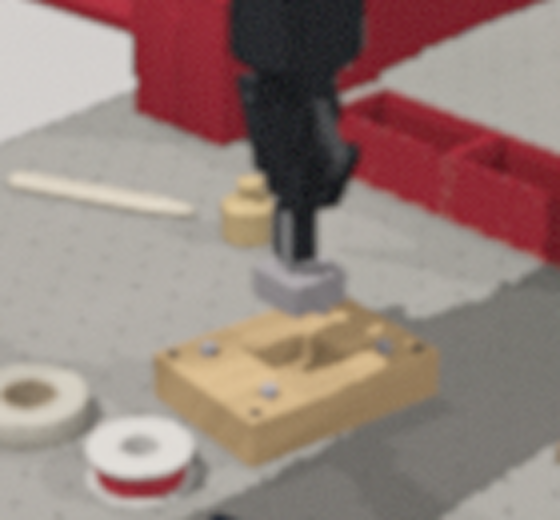

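The block hangs over the base, square with the pocket (pocket at crop (300,350)). I'll lower it gently.

Request:
send_rows --series '[{"ax": 0, "ay": 0, "az": 0, "dx": -0.05, "dy": 0.1, "dz": 1.5, "hand": 1}, {"ax": 0, "ay": 0, "az": 0, "dx": -0.05, "dy": 0.1, "dz": 3, "hand": 1}, {"ax": 0, "ay": 0, "az": 0, "dx": -0.05, "dy": 0.1, "dz": 3.3, "hand": 1}, {"ax": 0, "ay": 0, "az": 0, "dx": -0.05, "dy": 0.1, "dz": 3.3, "hand": 1}]'

```text
clock: 4.3
eef_pos: [516.6, 22.4, 61.8]
tool_rot: [-3.142, -0.002, 2.667]
force: [0.8, -0.5, -1.9]
width: 8.3
gripper_force: 59.0
```

```bash
python3 -c "
from h import *
st();st();print(togo([517.5,20.5,50]))"
```

```text
4.3 [516.6  22.4  61.8] [-3.1415e+00 -1.9000e-03  2.6665e+00] F [ 0.8 -0.5 -1.9] w 8.3 g 59.0 q [-0.11  0.71  0.01  2.02 -0.02  0.42  1.02]
4.3 [516.6  22.4  61.8] [-3.1415e+00 -1.9000e-03  2.6665e+00] F [ 0.8 -0.5 -1.9] w 8.3 g 59.0 q [-0.11  0.71  0.01  2.02 -0.02  0.42  1.02]
[-0.16 -0.12  1.18]
```

Request:
send_rows --series '[{"ax": 0, "ay": 0, "az": 0, "dx": -0.1, "dy": -0.1, "dz": 0.3, "hand": 1}, {"ax": 0, "ay": 0, "az": 0, "dx": -0.1, "dy": -0.1, "dz": 0.6, "hand": 1}, {"ax": 0, "ay": 0, "az": 0, "dx": -0.1, "dy": -0.1, "dz": 0.8, "hand": 1}, {"ax": 0, "ay": 0, "az": 0, "dx": -0.1, "dy": -0.1, "dz": 1, "hand": 1}, {"ax": 0, "ay": 0, "az": 0, "dx": -0.1, "dy": -0.1, "dz": 1, "hand": 1}]'

```text
clock: 4.8
eef_pos: [518.3, 20.0, 52.9]
tool_rot: [3.14, 0.001, 2.664]
force: [-1.3, 1.8, 4.1]
width: 8.1
gripper_force: 59.9
```

Request:
send_rows --series '[{"ax": 0, "ay": 0, "az": 0, "dx": 0, "dy": 0, "dz": 0.2, "hand": 1}, {"ax": 0, "ay": 0, "az": 0, "dx": 0, "dy": 0, "dz": 0.4, "hand": 1}, {"ax": 0, "ay": 0, "az": 0, "dx": 0, "dy": 0, "dz": 0.4, "hand": 1}]'

```text
clock: 5.1
eef_pos: [519.0, 21.9, 50.6]
tool_rot: [3.137, 0.001, 2.666]
force: [-3.0, 5.9, 21.5]
width: 7.9
gripper_force: 64.4
```

Request:
send_rows --series '[{"ax": 0, "ay": 0, "az": 0, "dx": 0, "dy": 0, "dz": -0.4, "hand": 1}, {"ax": 0, "ay": 0, "az": 0, "dx": 0.2, "dy": 0.17, "dz": -0.4, "hand": 1}, {"ax": 0, "ay": 0, "az": 0, "dx": 0.2, "dy": 0.17, "dz": -0.2, "hand": 1}, {"ax": 0, "ay": 0, "az": 0, "dx": 0.2, "dy": 0.17, "dz": 0, "hand": 1}, {"ax": 0, "ay": 0, "az": 0, "dx": 0.2, "dy": 0.17, "dz": 0, "hand": 1}]'

```text
clock: 5.6
eef_pos: [516.4, 21.4, 47.6]
tool_rot: [-3.141, -0.001, 2.664]
force: [-0.0, -0.2, -2.8]
width: 8.0
gripper_force: 59.3
```

It went in. I'll keep going down.

Request:
send_rows --series '[{"ax": 0, "ay": 0, "az": 0, "dx": 0, "dy": 0, "dz": 0.3, "hand": 1}, {"ax": 0, "ay": 0, "az": 0, "dx": 0, "dy": 0, "dz": 0.6, "hand": 1}, {"ax": 0, "ay": 0, "az": 0, "dx": 0, "dy": 0, "dz": 0.9, "hand": 1}, {"ax": 0, "ay": 0, "az": 0, "dx": 0, "dy": 0, "dz": 1.2, "hand": 1}, {"ax": 0, "ay": 0, "az": 0, "dx": 0, "dy": 0, "dz": 1.4, "hand": 1}, {"ax": 0, "ay": 0, "az": 0, "dx": 0, "dy": 0, "dz": 1.4, "hand": 1}]'

```text
clock: 6.2
eef_pos: [516.6, 20.9, 34.5]
tool_rot: [-3.141, 0.0, 2.663]
force: [-0.5, -0.7, 4.0]
width: 8.3
gripper_force: 59.9
```

Request:
send_rows --series '[{"ax": 0, "ay": 0, "az": 0, "dx": 0, "dy": 0, "dz": 0.3, "hand": 1}, {"ax": 0, "ay": 0, "az": 0, "dx": 0, "dy": 0, "dz": 0.6, "hand": 1}, {"ax": 0, "ay": 0, "az": 0, "dx": 0, "dy": 0, "dz": 0.6, "hand": 1}]'

```text
clock: 6.5
eef_pos: [516.7, 20.6, 33.7]
tool_rot: [3.141, 0.002, 2.663]
force: [-12.3, -1.5, 57.4]
width: 7.8
gripper_force: 66.3
```

The block is home: z stopped changing under 57 N. I'll ease off, open and rise.

Request:
send_rows --series '[{"ax": 0, "ay": 0, "az": 0, "dx": 0, "dy": 0, "dz": -0.5, "hand": 1}, {"ax": 0, "ay": 0, "az": 0, "dx": 0, "dy": 0, "dz": -0.5, "hand": 0}, {"ax": 0, "ay": 0, "az": 0, "dx": 0, "dy": 0, "dz": -0.5, "hand": 0}, {"ax": 0, "ay": 0, "az": 0, "dx": 0, "dy": 0, "dz": -0.7, "hand": 0}, {"ax": 0, "ay": 0, "az": 0, "dx": 0, "dy": 0, "dz": -3, "hand": 0}, {"ax": 0, "ay": 0, "az": 0, "dx": 0, "dy": 0, "dz": -7, "hand": 0}, {"ax": 0, "ay": 0, "az": 0, "dx": 0, "dy": 0, "dz": -11, "hand": 0}, {"ax": 0, "ay": 0, "az": 0, "dx": 0, "dy": 0, "dz": -11, "hand": 0}]'

```text
clock: 7.3
eef_pos: [520.1, 21.7, 142.2]
tool_rot: [3.137, 0.007, 2.664]
force: [0.4, -0.9, -0.2]
width: 85.1
gripper_force: 0.0
```

```bash
python3 -c "
from h import *
st();im=snap('scene','s4.png')
q=im['pixels'][130:260,220:360];cv2.imwrite('pics/s4c.png',cv2.resize(q,None,fx=4,fy=4,interpolation=cv2.INTER_CUBIC)[:,:,::-1])
print(togo([440,-236,150]))
print(proj(im,[516.6,20.9,45]),proj(im,[516.6,20.9,30]))
"
```

```text
7.3 [520.1  21.7 142.2] [3.137  0.0072 2.6636] F [ 0.4 -0.9 -0.2] w 85.1 g 0.0 q [-0.11  0.57  0.02  1.97 -0.02  0.59  1.02]
[ -4.88 -26.49  -1.04]
[291.95869124 211.87577706] [291.9065453  217.32355438]
```

View pics/s4c.png

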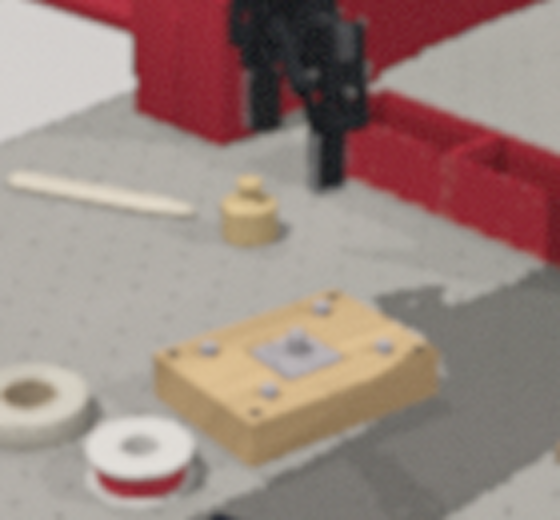

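The block sits flush in the pocket with its pin up (pin at crop (298,340)). Next is the cover.

Request:
send_rows --series '[{"ax": 0, "ay": 0, "az": -0.03, "dx": -0.4, "dy": -2, "dz": 0, "hand": 0}, {"ax": 0, "ay": 0, "az": -0.08, "dx": -1, "dy": -5.4, "dz": 0, "hand": 0}, {"ax": 0, "ay": 0, "az": -0.14, "dx": -1.8, "dy": -9.8, "dz": 0, "hand": 0}, {"ax": 0, "ay": 0, "az": -0.2, "dx": -2.6, "dy": -14.2, "dz": 0, "hand": 0}, {"ax": 0, "ay": 0, "az": -0.26, "dx": -3.4, "dy": -18.6, "dz": 0, "hand": 0}, {"ax": 0, "ay": 0, "az": -0.32, "dx": -4.2, "dy": -22.8, "dz": 1, "hand": 0}, {"ax": 0, "ay": 0, "az": -0.342, "dx": -4.7, "dy": -25.5, "dz": 3, "hand": 0}, {"ax": 0, "ay": 0, "az": -0.342, "dx": -4.9, "dy": -26.5, "dz": 5, "hand": 0}, {"ax": 0, "ay": 0, "az": -0.342, "dx": -4.9, "dy": -26.5, "dz": 5, "hand": 0}, {"ax": 0, "ay": 0, "az": -0.342, "dx": -4.9, "dy": -26.5, "dz": 5, "hand": 0}]'

```text
clock: 8.35
eef_pos: [437.8, -235.3, 87.2]
tool_rot: [3.14, -0.003, 3.006]
force: [0.7, 0.0, 0.1]
width: 85.4
gripper_force: 0.0
```

```bash
python3 -c "
from h import *
st();print(togo([440,-236,22]))
"
```

```text
8.35 [ 437.8 -235.3   87.2] [ 3.1399e+00 -2.6000e-03  3.0060e+00] F [0.7 0.  0.1] w 85.4 g 0.0 q [ 0.51  0.64 -0.1   2.06  0.14  0.45  1.73]
[-0.25 -0.05  6.52]
```

Request:
send_rows --series '[{"ax": 0, "ay": 0, "az": 0, "dx": -0.22, "dy": -0.05, "dz": 2, "hand": 0}, {"ax": 0, "ay": 0, "az": 0, "dx": -0.22, "dy": -0.05, "dz": 4.5, "hand": 0}, {"ax": 0, "ay": 0, "az": 0, "dx": -0.22, "dy": -0.05, "dz": 6.1, "hand": 0}, {"ax": 0, "ay": 0, "az": 0, "dx": -0.22, "dy": -0.05, "dz": 6.4, "hand": 0}, {"ax": 0, "ay": 0, "az": 0, "dx": -0.22, "dy": -0.05, "dz": 6.4, "hand": 1}, {"ax": 0, "ay": 0, "az": 0, "dx": -0.22, "dy": -0.05, "dz": 6.4, "hand": 1}, {"ax": 0, "ay": 0, "az": 0, "dx": -0.22, "dy": -0.05, "dz": 6.4, "hand": 1}, {"ax": 0, "ay": 0, "az": 0, "dx": -0.22, "dy": -0.05, "dz": 6.4, "hand": 1}, {"ax": 0, "ay": 0, "az": 0, "dx": -0.22, "dy": -0.05, "dz": 6.4, "hand": 1}]'

```text
clock: 9.25
eef_pos: [441.0, -237.4, 25.3]
tool_rot: [-3.141, 0.001, 3.006]
force: [-1.0, 0.3, 5.9]
width: 26.8
gripper_force: 60.6
```

```bash
python3 -c "
from h import *
st()
"
```

```text
9.25 [ 441.  -237.4   25.3] [-3.1411e+00  1.4000e-03  3.0057e+00] F [-1.   0.3  5.9] w 26.8 g 60.6 q [ 0.49  0.76 -0.07  2.08  0.17  0.31  1.71]
```

Request:
send_rows --series '[{"ax": 0, "ay": 0, "az": 0, "dx": 0, "dy": 0, "dz": -1, "hand": 1}, {"ax": 0, "ay": 0, "az": 0, "dx": 0, "dy": 0, "dz": -3, "hand": 1}, {"ax": 0, "ay": 0, "az": 0, "dx": 0, "dy": 0, "dz": -5.5, "hand": 1}, {"ax": 0, "ay": 0, "az": 0, "dx": 0, "dy": 0, "dz": -7, "hand": 1}, {"ax": 0, "ay": 0, "az": 0, "dx": 0, "dy": 0, "dz": -7.5, "hand": 1}, {"ax": 0, "ay": 0, "az": 0, "dx": 0, "dy": 0, "dz": -7.5, "hand": 1}]'

```text
clock: 9.85
eef_pos: [440.6, -237.3, 100.0]
tool_rot: [-3.141, 0.001, 3.006]
force: [-0.2, 0.5, -3.0]
width: 26.7
gripper_force: 59.6
```

```bash
python3 -c "
from h import *
st();print(togo([517,20.5,97]))
"
```

```text
9.85 [ 440.6 -237.3  100. ] [-3.1412e+00  1.1000e-03  3.0056e+00] F [-0.2  0.5 -3. ] w 26.7 g 59.6 q [ 0.51  0.62 -0.11  2.05  0.14  0.48  1.73]
[-4.07 26.58  0.29]
```

Held (-3 N, the cover's weight). I'll carry it over the base.

Request:
send_rows --series '[{"ax": 0, "ay": 0, "az": 0, "dx": -0.3, "dy": 1.8, "dz": 0, "hand": 1}, {"ax": 0, "ay": 0, "az": 0.01, "dx": -0.8, "dy": 5, "dz": 0, "hand": 1}, {"ax": 0, "ay": 0, "az": 0.03, "dx": -1.4, "dy": 9, "dz": 0, "hand": 1}, {"ax": 0, "ay": 0, "az": 0.05, "dx": -2.1, "dy": 13.5, "dz": 0, "hand": 1}, {"ax": 0, "ay": 0, "az": 0.07, "dx": -2.8, "dy": 18, "dz": 0, "hand": 1}, {"ax": 0, "ay": 0, "az": 0.078, "dx": -3.4, "dy": 22, "dz": 0, "hand": 1}, {"ax": 0, "ay": 0, "az": 0.078, "dx": -3.8, "dy": 25, "dz": 0, "hand": 1}, {"ax": 0, "ay": 0, "az": 0.078, "dx": -4.1, "dy": 26.6, "dz": 0, "hand": 1}, {"ax": 0, "ay": 0, "az": 0.078, "dx": -4.1, "dy": 26.6, "dz": 0, "hand": 1}, {"ax": 0, "ay": 0, "az": 0.078, "dx": -4.1, "dy": 26.6, "dz": 0, "hand": 1}]'

```text
clock: 10.85
eef_pos: [516.1, 20.3, 98.4]
tool_rot: [-3.14, -0.002, 2.928]
force: [0.1, -0.4, -3.6]
width: 27.4
gripper_force: 59.8
```

```bash
python3 -c "
from h import *
st();im=snap('scene','s5.png')
q=im['pixels'][130:260,220:360];cv2.imwrite('pics/s5c.png',cv2.resize(q,None,fx=4,fy=4,interpolation=cv2.INTER_CUBIC)[:,:,::-1])
st();print(togo([517,20.5,74]))
"
```

```text
10.85 [516.1  20.3  98.4] [-3.1402e+00 -2.2000e-03  2.9282e+00] F [ 0.1 -0.4 -3.6] w 27.4 g 59.8 q [-0.08  0.64 -0.02  2.    0.03  0.5   1.23]
10.9 [516.1  19.4  98.6] [-3.1399e+00 -1.9000e-03  2.9265e+00] F [-0.4 -0.2 -3.8] w 26.7 g 59.8 q [-0.08  0.64 -0.02  2.    0.03  0.5   1.23]
[-0.07  0.13  2.46]
```

View pics/s5c.png

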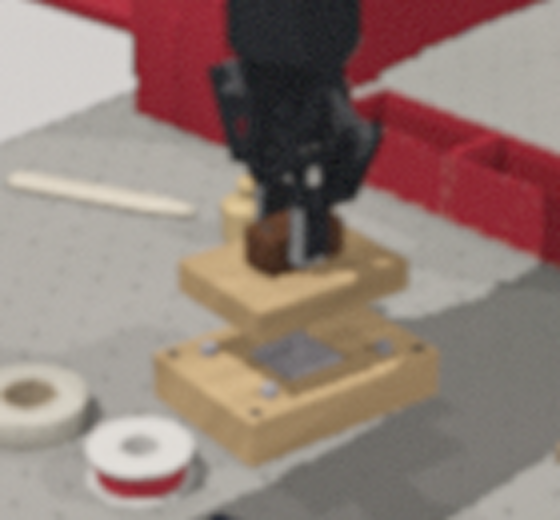

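The cover hangs over the base with its edges parallel (cover at crop (293,280), base at (297,390)). I'll lower it to feel for the pin.

Request:
send_rows --series '[{"ax": 0, "ay": 0, "az": 0, "dx": -0.07, "dy": 0.1, "dz": 1, "hand": 1}, {"ax": 0, "ay": 0, "az": 0, "dx": -0.07, "dy": 0.1, "dz": 2, "hand": 1}, {"ax": 0, "ay": 0, "az": 0, "dx": -0.07, "dy": 0.1, "dz": 2.6, "hand": 1}, {"ax": 0, "ay": 0, "az": 0, "dx": -0.07, "dy": 0.1, "dz": 2.9, "hand": 1}, {"ax": 0, "ay": 0, "az": 0, "dx": -0.07, "dy": 0.1, "dz": 3.1, "hand": 1}, {"ax": 0, "ay": 0, "az": 0, "dx": -0.07, "dy": 0.1, "dz": 3.1, "hand": 1}]'

```text
clock: 11.5
eef_pos: [518.0, 21.6, 68.0]
tool_rot: [-3.141, -0.0, 2.928]
force: [0.7, -0.9, -3.6]
width: 26.8
gripper_force: 59.8
```

```bash
python3 -c "
from h import *
st()
"
```

```text
11.5 [518.   21.6  68. ] [-3.1415e+00 -4.0000e-04  2.9277e+00] F [ 0.7 -0.9 -3.6] w 26.8 g 59.8 q [-0.08  0.7  -0.02  2.02  0.03  0.43  1.23]
```

It's below tip-rest height (70.3) with no contact, so the pin is entering. I'll continue.

Request:
send_rows --series '[{"ax": 0, "ay": 0, "az": 0, "dx": 0, "dy": 0, "dz": 0.2, "hand": 1}, {"ax": 0, "ay": 0, "az": 0, "dx": 0, "dy": 0, "dz": 0.4, "hand": 1}, {"ax": 0, "ay": 0, "az": 0, "dx": 0, "dy": 0, "dz": 0.4, "hand": 1}]'

```text
clock: 11.8
eef_pos: [518.4, 21.3, 64.3]
tool_rot: [-3.141, 0.001, 2.928]
force: [0.5, -1.4, -2.9]
width: 26.6
gripper_force: 59.8
```

Request:
send_rows --series '[{"ax": 0, "ay": 0, "az": 0, "dx": 0, "dy": 0, "dz": 0.3, "hand": 1}, {"ax": 0, "ay": 0, "az": 0, "dx": 0, "dy": 0, "dz": 0.5, "hand": 1}, {"ax": 0, "ay": 0, "az": 0, "dx": 0, "dy": 0, "dz": 0.5, "hand": 1}]'

```text
clock: 12.1
eef_pos: [518.5, 21.4, 59.6]
tool_rot: [-3.142, 0.001, 2.928]
force: [-0.1, -2.0, 4.2]
width: 26.7
gripper_force: 60.7
```

On the studs now. I'll press down.

Request:
send_rows --series '[{"ax": 0, "ay": 0, "az": 0, "dx": 0, "dy": 0, "dz": 0.3, "hand": 1}, {"ax": 0, "ay": 0, "az": 0, "dx": 0, "dy": 0, "dz": 0.6, "hand": 1}, {"ax": 0, "ay": 0, "az": 0, "dx": 0, "dy": 0, "dz": 0.7, "hand": 1}, {"ax": 0, "ay": 0, "az": 0, "dx": 0, "dy": 0, "dz": 0.7, "hand": 1}]'

```text
clock: 12.5
eef_pos: [518.6, 21.4, 55.3]
tool_rot: [3.141, 0.002, 2.927]
force: [-5.2, -2.0, 29.5]
width: 26.6
gripper_force: 64.1
```

Request:
send_rows --series '[{"ax": 0, "ay": 0, "az": 0, "dx": 0, "dy": 0, "dz": 0, "hand": 1}, {"ax": 0, "ay": 0, "az": 0, "dx": 0, "dy": 0, "dz": 0, "hand": 1}, {"ax": 0, "ay": 0, "az": 0, "dx": 0, "dy": 0, "dz": 0, "hand": 1}, {"ax": 0, "ay": 0, "az": 0, "dx": 0, "dy": 0, "dz": 0, "hand": 1}]'

```text
clock: 12.9
eef_pos: [518.6, 21.4, 55.3]
tool_rot: [3.141, 0.002, 2.927]
force: [-4.5, -2.5, 29.4]
width: 26.9
gripper_force: 64.1
```

```bash
python3 -c "
from h import *
im=snap('scene','s6.png')
q=im['pixels'][130:260,220:360];cv2.imwrite('pics/s6c.png',cv2.resize(q,None,fx=4,fy=4,interpolation=cv2.INTER_CUBIC)[:,:,::-1])
st()
"
```

```text
12.95 [518.6  21.4  55.3] [3.1414e+00 2.1000e-03 2.9275e+00] F [-5.9 -2.3 29. ] w 26.6 g 64.1 q [-0.08  0.72 -0.02  2.02  0.03  0.4   1.23]
```

View pics/s6c.png

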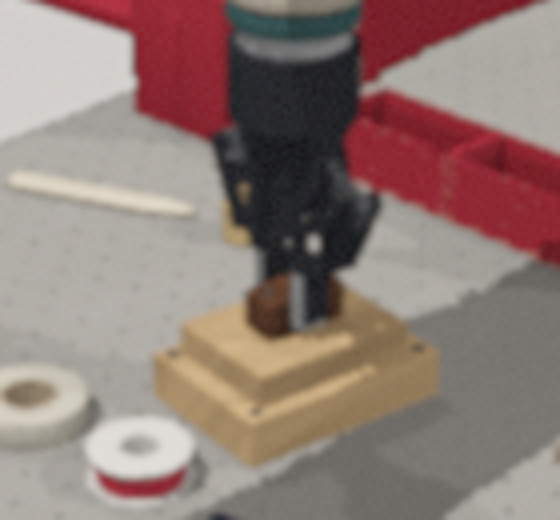

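The cover lies flat and square on the base with no gap (lower corner at crop (258,393)). It's still gripped and pressed at 29 N with TCP z = 55.3, as expected, so I'm handing in.

```bash
python3 -c "
from cell import finish_job
print(finish_job())"
```

```text
the job is handed in; nothing more can be done
None
```

The job is handed in at about 13 s on the clock: the pin block is home in the pocket, and the cover is on the pin, flat on the base and still held down at about 29 N.

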